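Find the full clay tin and seat it in the rack

TASK

Two closed tins look the same, but one is full of clay and the other nearly empty: lift the tin on the robot's left some 5 cm clear of the table, set it back, then lift the one on its right, to feel which is heavier. Stand the heavier tin gently on the front part of the wooden rack's floor, clear of the V-shaped stop, then slide it along the floor until it presses firmly home in the V, holding that light push for a second but without ramming it (about 8 N on the stop, never over 15), and let go. The lighter tin must end standing where it was, and everything else must be left alone.

Things in the scene. Friction and masses are not known exactly. Their poses are not given: they have to be found in the camera images.
- tin_left: closed round metal tin, 62 mm diameter, 90 mm tall with its lid (the lid cannot come off), standing upright on the table on the robot's left (larger y). Either tin may be the full one: the full tin weighs 0.48 to 0.58 kg, the nearly empty one 0.18 to 0.25 kg. Origin: centre of its underside, z up its axis; its yaw means nothing. The contents rattle by about 1 mm
- tin_right: the other tin, the same outside, standing on the robot's right (smaller y). Origin: centre of its underside, z up its axis
- rack: fixed wooden tin rack lying on the table, open at the front and sides: a base 180 x 160 mm, 6 mm thick, with a floor board on it and a V-shaped stop at the back. Origin: centre of its underside; x points from its open front to the stop (the direction to slide the tin), z up
- rack_floor: the rack's floor board, 172 x 150 mm (along the rack's x and y), 10 mm thick, its top 16 mm above the table, centred on the rack. Origin: centre of its underside, axes as the rack's. Set the tin down with its axis at least 20 mm in front of (-x of) the seat; 55 mm in front is well on the board. A full tin standing free drags on it with 2 to 4 N as it slides, more if it is pressed down
- rack_stop: rigid V-shaped wooden stop, 36 mm high above the floor board, opening to the rack's front at 120 degrees; it reaches 56 mm beyond the seat and 62 mm to either side. A tin that is home touches both cheeks. Origin: the seat on top of the floor board, 30 mm in +x of the rack's centre, where a seated tin's origin lies; axes as the rack's. Fingers over 40 mm above the tin's underside clear it
- mallet: wooden mallet, about 240 mm long, lying behind the rack, away from the robot; leave alone
- modelling_tool: wooden modelling spatula, 190 mm long, lying beyond the left tin; leave alone
- clay_block: block of grey clay, 110 x 70 x 50 mm, beyond the right tin; leave alone. Origin: centre of its underside
- brush_jar: glass jar of tools, 76 mm diameter, about 190 mm tall over the tools, at the far left; leave alone. Origin: centre of its underside
- maquette: small grey clay animal on a 100 mm square base, about 160 mm tall, at the far right; leave alone. Origin: centre of its underside
There are look-alikes about, which are no part of the job. Leave any turquoise look-alike of the tin_right alone. Leave any yellow look-alike of the tin_left alone.

How it is judged (in metres and radians):
On the way, in this order (a step that is already met when the one before it is completed fails the run):
1. the tin on the robot's left is lifted clear of the table (30 mm or more), upright (height (world z) of tin_left above 0.03 m and angle between tin_left's own z axis and vertical below 0.35 rad and height (world z) of tin_right below 0.01 m), for 0.3 s.
2. with the left tin back within 30 mm of its place, the tin on the right is lifted clear of the table (30 mm or more), upright (height (world z) of tin_right above 0.03 m and angle between tin_right's own z axis and vertical below 0.35 rad and distance of tin_left from where it was at the start of the episode below 0.03 m), for 0.3 s.
3. one tin stands on the rack's floor, 20 to 90 mm in front of the seat (((contact force between tin_left and rack_floor above 0.5 N and x of tin_left in the frame of rack_stop between -0.09 and -0.02 m and angle between tin_left's own z axis and vertical below 0.1 rad) or (contact force between tin_right and rack_floor above 0.5 N and x of tin_right in the frame of rack_stop between -0.09 and -0.02 m and angle between tin_right's own z axis and vertical below 0.1 rad))), for 0.1 s.
4. standing on the rack's floor, that tin presses on the V stop with more than 4 N for 0.3 s (((contact force between tin_left and rack_stop above 4 N and contact force between tin_left and rack_floor above 0.2 N and horizontal distance between tin_left and rack_stop below 0.005 m) or (contact force between tin_right and rack_stop above 4 N and contact force between tin_right and rack_floor above 0.2 N and horizontal distance between tin_right and rack_stop below 0.005 m))), for 0.3 s.
At the end, for the whole second after the job is handed in: The heavier tin stands upright on the rack's floor, its full weight (over 3.5 N) on it, released and at rest, its axis within 5 mm of the seat in the V; the lighter tin stands upright on the table within 30 mm of where it started (((contact force between tin_left and rack_floor above 3.5 N and horizontal distance between tin_left and rack_stop below 0.005 m and angle between each of tin_left, tin_right's own z axis and vertical below 0.06 rad and linear speed of each of tin_left, tin_right below 0.02 m/s and distance of tin_right from where it was at the start of the episode below 0.03 m) or (contact force between tin_right and rack_floor above 3.5 N and horizontal distance between tin_right and rack_stop below 0.005 m and angle between each of tin_right, tin_left's own z axis and vertical below 0.06 rad and linear speed of each of tin_right, tin_left below 0.02 m/s and distance of tin_left from where it was at the start of the episode below 0.03 m))); the robot touches nothing.
It fails at once if a tin is rammed against the V stop with more than 16 N (contact force between any of tin_left, tin_right and rack_stop above 16 N).
It fails at once if a tin is dropped or pressed hard on the rack's floor, more than 40 N (contact force between any of tin_left, tin_right and rack_floor above 40 N).
It fails at once if another thing on the table is moved by more than 20 mm (distance of any of mallet, modelling_tool, clay_block, brush_jar, maquette from where it was at the start of the episode above 0.02 m).
It also fails if it takes over 72 s, if anything falls off the work surface, if the arm or the gripper's body presses on something with over 40 N, if the wrist force passes 120 N, or if a joint passes its speed limit or range.

ROBOT

A 6-joint arm with a two-finger parallel gripper is mounted at the origin on the work surface. World frame = base frame: x ahead of the robot, y to its left, z up, the work surface at z = 0. Lengths are in mm, angles in degrees, forces in N, time in s.
With the tool pointing down it reaches from about 325 to 1000 mm from the base axis. Payload 5.1 kg.
Tool frame: the origin (TCP) lies on the centre line of the jaws, within the pads' length; the fingertips stand env.nose_length ahead of it and the grasp point (between the pads) is the TCP (env.nose_length is the distance from the TCP to the fingertips, in mm); z points along the fingers, y is the line along which they close (so a half turn about z gives the same grasp; the last joint's range is limited). The gripper opens to 85 mm and grips with 20 to 120 N. Pads are 22 mm wide; open, the fingers measure 114 mm over their backs; the gripper's body (76 mm by 85 mm) begins 54 mm behind the grasp point. The pads swing forward as they close: fully open they stand 13 mm farther back than shut.
Start: joints at [69.809, 7.093, 94.555, -0, 78.352, -4.733], TCP at [173.272, 626.468, 250.322] pointing down, gripper open.
Joint ranges: [-149.61, 149.61], [-58.7, 133.49], [1.44, 155.28], [-77.14, 257.14], [18.33, 153.61], [-166.67, 166.67]. Speed limits (degrees/s): [147.25, 147.25, 180, 180, 180, 180].

INTERFACE

Orientations are given as a 3x3 rotation matrix whose columns are the frame's x, y, z axes.
In Python, from workcell import env gives the robot as it stands. The module is installed in compiled form; this text tells all that it offers.
- The arm moves only by the tool arm_command, never from a script. Its argument "rows" is one flat list of numbers, 7 for each row, row after row: the turn, a rotation vector about the tool's x, y, z normalised to -1 to 1, where 1 is pi rad, then the shift along the tool's x, y, z normalised to -1 to 1, where 1 is 0.02 m, then the opening, from -1 (shut) to 1 (fully open), so that 0 is half open. A call has 1 to 5 rows; each row shifts and turns the commanded pose from where the row before left it, along the tool's axes as they then stand; what a row does not reach is not made up. A row lasts 1/10 s, in which the tool goes at most 50 mm and 8.59 degrees, less where a joint would pass 70% of its speed; a pose out of reach is approached as far as the arm can. A call with a number of a shift or a turn outside -1 to 1 is refused whole. A call with a gripper value outside its range is refused whole. The fingers move at their own pace and stop on an object; "grip_force" is the grip in N (left out, the last holds). Time passes only in rows, so rows that do not move let the fingers close. It gives the time, the measured TCP pose, the force, the opening and the grip force at its end, in the units of the state.
- env.state(): the state, without advancing time (a new reading comes with each control period).
- env.capture(name): name is "scene" or "side" or "wrist"; returns the picture (400x640x3 uint8, red, green, blue); there is no depth.
- env.camera_params(name): a dict with "mtx" (3x3 intrinsics, pixels), "world_from_camera" (4x4, takes a point from camera to world coordinates). Camera axes: x right, y down, z forward; pixel columns grow to the right and rows downward; lengths in mm; the calibration is good to about 2 mm. A picture is of the moment at which its call begins: read the wrist's pose just before it. camera_params takes no time and is no camera call; for the wrist camera it gives the pose at the moment of the call.
- env.close_job(): hands the job in; it is judged then, once.
The state is a dict: "clock": time; "joint_positions": joint angles; "qvel": joint speeds; "tau": joint torques, N m; "ee_pos": TCP position; "ee_rot": TCP orientation; "wrist_force": force on the tool from outside, world axes, zero at the start; "wrist_torque": the same for the moment, N m; "width": finger opening in mm; "finger_force": force on a finger pad.
Only numpy, scipy, OpenCV 4.12 (cv2) and the standard library are available. Lean on these libraries where they do the work, as an engineer would, in place of code of your own. Each camera call takes 0.05 s, during which the arm holds its last target. There are 200 camera calls.

## Working session

There is one attempt and no reset: what is moved stays moved. The work goes in short steps, Python scripts to look and compute and a tool call to move; the robot and the scene stay as the last step left them, time stands still between calls to the robot, and variables do not carry over. Pictures are saved under pics/ and viewed, at most 10 in all, crops included, and the job is handed in when it is done.

Besides the shell and the picture viewer there is one more tool, called as name(argument=value, ...) on one line, values as JSON. arm_command: Moves the arm, as the interface text tells. Scaled input: -1 to 1 covers 0.02 m each way for a shift and pi rad each way for a turn. Its arguments: {"type":"object","properties":{"rows":{"type":"array","items":{"type":"number"}},"grip_force":{"type":"number"}},"required":["rows"]}

```bash
mkdir -p pics; python3 - <<'E'
from workcell import env
import cv2,numpy as np
s=env.state(); print({k:np.round(v,3).tolist() for k,v in s.items()}, env.nose_length)
for n in("scene","side","wrist"):
    p=env.camera_params(n); print(n,np.round(p["mtx"],1).tolist(),np.round(p["world_from_camera"],3).tolist())
    cv2.imwrite(f"pics/{n}0.png",cv2.cvtColor(env.capture(n),cv2.COLOR_RGB2BGR))
E
```

```text
{'clock': 0.0, 'joint_positions': [69.809, 7.135, 94.634, 0.001, 78.351, -4.732], 'qvel': [0.012, 0.026, 0.034, -0.05, -0.07, -0.11], 'tau': [-0.0, -42.364, -36.544, -0.0, 0.007, 0.0], 'ee_pos': [173.084, 625.943, 249.036], 'ee_rot': [[-0.964, 0.267, -0.001], [0.267, 0.964, -0.002], [0.0, -0.002, -1.0]], 'wrist_force': [0.335, 0.241, 0.217], 'wrist_torque': [0.0, -0.001, 0.001], 'finger_force': 0.0, 'width': 85.629} 19.0
scene [[388.6, 0.0, 315.7], [0.0, 388.6, 201.1], [0.0, 0.0, 1.0]] [[0.158, 0.778, -0.608, 1339.715], [0.987, -0.12, 0.103, -159.751], [0.007, -0.616, -0.787, 1017.869], [0.0, 0.0, 0.0, 1.0]]
side [[415.7, 0.0, 316.8], [0.0, 415.7, 204.2], [0.0, 0.0, 1.0]] [[0.796, -0.394, 0.46, 27.67], [-0.606, -0.511, 0.61, -754.418], [-0.005, -0.764, -0.645, 845.75], [0.0, 0.0, 0.0, 1.0]]
wrist [[344.3, 0.0, 323.3], [0.0, 344.3, 191.1], [0.0, 0.0, 1.0]] [[0.266, 0.92, 0.289, 99.004], [0.964, -0.253, -0.082, 646.511], [-0.002, 0.3, -0.954, 372.969], [0.0, 0.0, 0.0, 1.0]]
```

View pics/scene0.png

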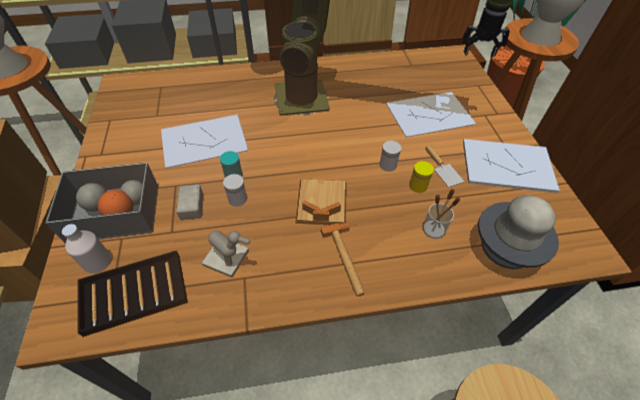

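View pics/side0.png

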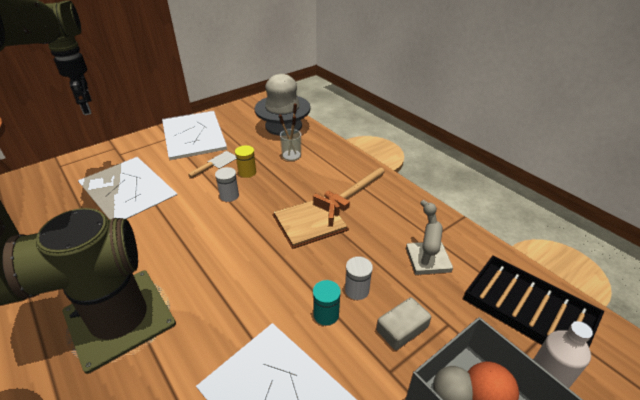

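The scene view shows the left grey tin at about (390,155) and the right one at (234,190), with yellow and turquoise look-alikes beside them. The rack is at (322,202), with its front edge toward the robot. The side view shows the tins at (227,185) and (358,278), and the rack at (311,220).

```bash
cat > h.py <<'E'
from workcell import env
import numpy as np,cv2
def ray(n,uv,P=None):
    P=P or env.camera_params(n); T=P["world_from_camera"]
    d=T[:3,:3]@np.linalg.solve(P["mtx"],[uv[0],uv[1],1]); return T[:3,3],d/np.linalg.norm(d)
def plane(n,uv,z,P=None):
    o,d=ray(n,uv,P); return o+d*(z-o[2])/d[2]
def tri(a,b):
    (o1,d1),(o2,d2)=a,b; t=np.linalg.lstsq(np.c_[d1,-d2],o2-o1,rcond=None)[0]
    p,q=o1+t[0]*d1,o2+t[1]*d2; return (p+q)/2,np.linalg.norm(p-q)
E
cat > m.py <<'E'
from h import *
R={"scene":{"L":(372,135,408,178),"R":(220,172,250,210),"K":(290,172,352,230)},"side":{"L":(212,163,242,205),"R":(342,254,376,302),"K":(268,185,355,250)}}
rows=[]
for n in R:
    im=cv2.imread(f"pics/{n}0.png"); hsv=cv2.cvtColor(im,cv2.COLOR_BGR2HSV)
    for k,(a,b,c,d) in R[n].items():
        if k in"LR":
            sat=hsv[b:d,a:c,1]; m=(sat<70).astype(np.uint8)
            N,l,st,ce=cv2.connectedComponentsWithStats(m); i=1+np.argmax(st[1:,4]); m=(l==i).astype(np.uint8)
            ys,xs=np.nonzero(m); print(n,k,"bbox",xs.min()+a,xs.max()+a,ys.min()+b,ys.max()+b,"cent",xs.mean()+a,ys.mean()+b)
    t=[cv2.resize(im[b:d,a:c],(260,290),interpolation=cv2.INTER_CUBIC) for a,b,c,d in R[n].values()]
    rows.append(np.hstack(t))
cv2.imwrite("pics/crops.png",np.vstack(rows))
E
python3 m.py
```

```text
scene L bbox 380 400 141 170 cent 389.81589958159 155.2154811715481
scene R bbox 223 246 172 205 cent 234.71 188.24333333333334
side L bbox 213 238 163 201 cent 226.32218844984803 182.05927051671733
side R bbox 345 372 257 299 cent 357.8217616580311 277.27979274611397
```

View pics/crops.png

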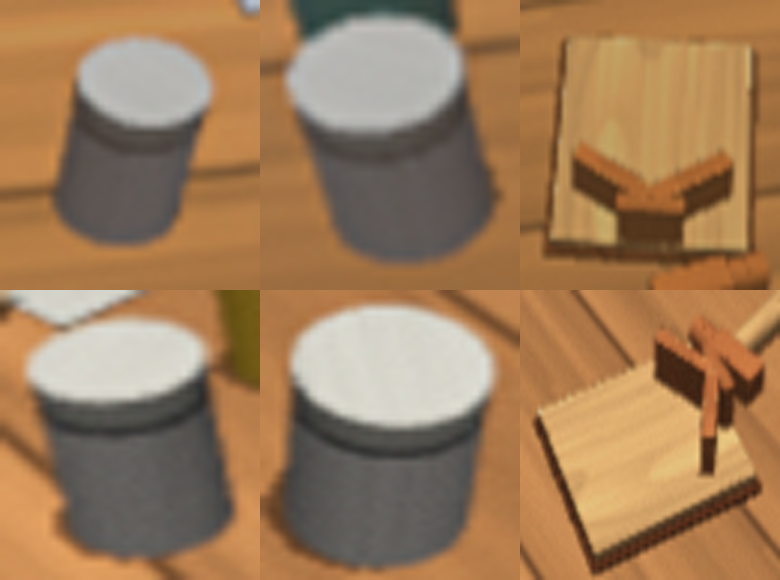

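The crops show light lids on both tins with clear outlines. The rack's V opens toward the robot, and its board corners can be seen in both views.

```bash
cat > m2.py <<'E'
from h import *
from m import R
import io
uv={}
for n in R:
    g=cv2.imread(f"pics/{n}0.png",0)
    for k in "LR":
        a,b,c,d=R[n][k]; s=8; z=cv2.resize(g[b:d,a:c],None,fx=s,fy=s,interpolation=cv2.INTER_CUBIC)
        t=150 if n=="scene" else 160
        m=cv2.morphologyEx((z>t).astype(np.uint8),cv2.MORPH_OPEN,np.ones((25,25)))
        C=cv2.findContours(m,cv2.RETR_EXTERNAL,cv2.CHAIN_APPROX_NONE)[0]; C=max(C,key=cv2.contourArea)
        e=cv2.fitEllipse(C); u=(np.array(e[0])+.5)/s-.5+[a,b]; uv[n,k]=u
        print(n,k,np.round(u,2),"axes",np.round(np.array(e[1])/s,1),"on z=90",np.round(plane(n,u,90),1))
for k in"LR":
    p,g=tri(ray("scene",uv["scene",k]),ray("side",uv["side",k])); print(k,np.round(p,1),round(g,2))
def f(n,q):
    a,b,c,d=R[n]["K"]; q=np.array(q,float); return (q+.5)*[(c-a)/260,(d-b)/290]-.5+[a,b]
S=[plane("scene",f("scene",q),16) for q in[(47,38),(235,46),(227,250),(31,240)]]
print("scene corners",np.round(S,1).tolist(),"sides",[round(np.linalg.norm(S[i]-S[(i+1)%4]),1) for i in range(4)],"centre",np.round(np.mean(S,0),1))
print("x dir deg",[round(np.degrees(np.arctan2(*(q-p)[[1,0]])),1) for p,q in((S[0],S[3]),(S[1],S[2]),(S[1],S[0]),(S[2],S[3]))])
T=[plane("side",f("side",q),16) for q in[(20,120),(77,262),(240,192)]]
print("side corners",np.round(T,1).tolist(),[round(np.linalg.norm(T[i]-T[i+1]),1) for i in(0,1)],"centre",np.round((T[0]+T[2])/2,1),np.degrees(np.arctan2(*(T[2]-T[1])[[1,0]])))
E
python3 m2.py | grep -v bbox
```

```text
scene L [391.64 146.27] axes [13.1 18.6] on z=90 [428.  255.3  90. ]
scene R [232.73 181.21] axes [14.1 20. ] on z=90 [ 505.1 -284.6   90. ]
side L [224.72 172.57] axes [11.7 21.3] on z=90 [432.5 256.1  90. ]
side R [358.95 265.92] axes [19.8 26.7] on z=90 [ 507.9 -283.5   90. ]
L [431.2 253.6  92.5] 1.21
R [ 506.8 -284.5   91.7] 0.3
scene corners [[464.6, -64.3, 16.0], [495.0, 86.1, 16.0], [660.7, 45.4, 16.0], [630.6, -98.9, 16.0]] sides [np.float64(153.4), np.float64(170.7), np.float64(147.4), np.float64(169.6)] centre [562.7  -7.9  16. ]
x dir deg [np.float64(-11.8), np.float64(-13.8), np.float64(-101.4), np.float64(-101.8)]
side corners [[496.7, 81.7, 16.0], [465.6, -64.3, 16.0], [627.3, -108.5, 16.0]] [np.float64(149.3), np.float64(167.6)] centre [562.  -13.4  16. ] -15.321521785508317
```

```bash
cat >> h.py <<'E'
def go(t,yaw=None):
    "shift (in units of 20 mm, tool axes) and z-turn (deg) from the present pose to t; yaw = world angle of tool y"
    s=env.state(); R=np.array(s["ee_rot"]); d=R.T@(np.array(t,float)-s["ee_pos"])/20
    y=np.degrees(np.arctan2(R[1,1],R[0,1])); print("clock",s["clock"],"pos",np.round(s["ee_pos"],1),"yaw",round(y,2),"shift units",np.round(d,3),"turn z",None if yaw is None else round(-(yaw-y),2), "F",np.round(s["wrist_force"],2),"w",round(s["width"],2))
E
python3 - <<'E'
from h import *
for n,a,b in(("yellow",(424,167),(245,152)),("turq",(231,157),(326.5,288.5))):
    print(n,plane("scene",a,90),plane("side",b,90))
go([430.5,255.5,170])
E
```

```text
yellow [537.61265149 333.23205425  90.        ] [540.65965782 319.45567204  90.        ]
turq [ 397.09520689 -287.29692499   90.        ] [ 404.36096098 -289.29099513   90.        ]
clock 0.15 pos [173.1 626.1 249.3] yaw 74.54 shift units [-17.342 -14.42    3.987] turn z None F [ 0.83 -0.44  0.14] w 85.4
```

arm_command(rows=[0, 0, 0, -0.96, -0.8, 0.2, 1, 0, 0, 0, -0.96, -0.8, 0.2, 1, 0, 0, 0, -0.96, -0.8, 0.2, 1, 0, 0, 0, -0.96, -0.8, 0.2, 1, 0, 0, 0, -0.96, -0.8, 0.2, 1])

```text
clock: 0.65
ee_pos: [244.8, 522.7, 229.7]
ee_rot: [[-0.964, 0.266, -0.0], [0.266, 0.964, -0.001], [0.0, -0.001, -1.0]]
wrist_force: [-0.0, 1.7, -0.5]
width: 85.6
finger_force: 0.0
```

arm_command(rows=[0, 0, 0, -0.96, -0.8, 0.2, 1, 0, 0, 0, -0.96, -0.8, 0.2, 1, 0, 0, 0, -0.96, -0.8, 0.2, 1, 0, 0, 0, -0.96, -0.8, 0.2, 1, 0, 0, 0, -0.96, -0.8, 0.2, 1])

```text
clock: 1.15
ee_pos: [316.0, 420.0, 209.8]
ee_rot: [[-0.964, 0.266, -0.0], [0.266, 0.964, -0.0], [0.0, -0.0, -1.0]]
wrist_force: [0.8, 0.1, -1.4]
width: 85.5
finger_force: 0.0
```

arm_command(rows=[0, 0, 0, -0.96, -0.8, 0.2, 1, 0, 0, 0, -0.96, -0.8, 0.2, 1, 0, 0, 0, -0.96, -0.8, 0.2, 1, 0, 0, 0, -0.96, -0.8, 0.2, 1, 0, 0, 0, -0.96, -0.8, 0.2, 1])

```text
clock: 1.65
ee_pos: [387.2, 317.4, 189.9]
ee_rot: [[-0.964, 0.267, -0.0], [0.267, 0.964, -0.0], [0.0, -0.0, -1.0]]
wrist_force: [-0.3, 0.3, -0.1]
width: 85.3
finger_force: 0.0
```

arm_command(rows=[0, 0, 0, -0.96, -0.8, 0.2, 1, 0, 0, 0, -0.96, -0.8, 0.2, 1, 0, 0, 0, 0, 0, 0, 1, 0, 0, 0, 0, 0, 0, 1])

```text
clock: 2.05
ee_pos: [415.2, 277.1, 182.0]
ee_rot: [[-0.963, 0.268, -0.001], [0.268, 0.963, 0.0], [0.001, -0.0, -1.0]]
wrist_force: [-0.4, -0.3, 0.2]
width: 85.1
finger_force: 0.0
```

```bash
python3 - <<'E'
from h import *
go([430.5,255.5,68])
P=env.camera_params("wrist"); im=env.capture("wrist")
cv2.imwrite("pics/w1.png",cv2.cvtColor(im,cv2.COLOR_RGB2BGR))
T=np.linalg.inv(P["world_from_camera"])
for z in (90,0):
    q=P["mtx"]@(T@[430.5,255.5,z,1])[:3]; print(z,q[:2]/q[2])
E
```

```text
clock 2.05 pos [415.2 277.1 182. ] yaw 74.47 shift units [-1.029 -0.836  5.701] turn z None F [-0.39 -0.33  0.19] w 85.13
90 [299.0950223  232.43302789]
0 [305.60976176 192.49479812]
```

View pics/w1.png

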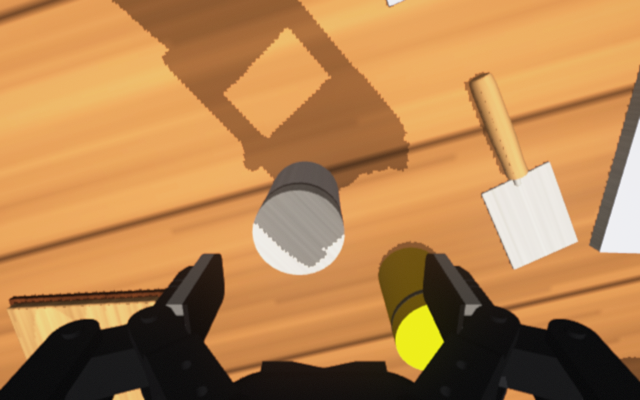

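The lid's centre is at about (298,233). That agrees with the predicted (299,232), so I'm descending.

arm_command(rows=[0, 0, 0, -0.5, -0.4, 0, 1, 0, 0, 0, -0.5, -0.4, 0.3, 1, 0, 0, 0, 0, 0, 0.7, 1, 0, 0, 0, 0, 0, 0.7, 1, 0, 0, 0, 0, 0, 0.7, 1])

```text
clock: 2.6
ee_pos: [429.7, 256.3, 132.3]
ee_rot: [[-0.964, 0.267, -0.002], [0.267, 0.964, -0.001], [0.001, -0.001, -1.0]]
wrist_force: [0.2, 0.3, -0.2]
width: 85.3
finger_force: 0.0
```

arm_command(rows=[0, 0, 0, 0, 0, 0.7, 1, 0, 0, 0, 0, 0, 0.7, 1, 0, 0, 0, 0, 0, 0.7, 1, 0, 0, 0, 0, 0, 0.7, 1, 0, 0, 0, 0, 0, 0.5, 1])

```text
clock: 3.1
ee_pos: [429.9, 256.4, 66.7]
ee_rot: [[-0.964, 0.266, -0.001], [0.266, 0.964, -0.001], [0.001, -0.001, -1.0]]
wrist_force: [-0.0, -0.6, -0.1]
width: 85.2
finger_force: 0.0
```

```bash
python3 - <<'E'
from h import *
go([430.5,255.5,68])
E
```

```text
clock 3.1 pos [429.9 256.4  66.7] yaw 74.55 shift units [-0.043 -0.035 -0.065] turn z None F [-0.01 -0.58 -0.12] w 85.24
```

Next I close on the tin at 40 N and lift.

arm_command(rows=[0, 0, 0, 0, 0, 0, -0.2, 0, 0, 0, 0, 0, 0, -0.3, 0, 0, 0, 0, 0, 0, -0.3, 0, 0, 0, 0, 0, 0, -0.3, 0, 0, 0, 0, 0, 0, -0.3], grip_force=40)

```text
clock: 3.6
ee_pos: [430.2, 256.5, 68.3]
ee_rot: [[-0.964, 0.267, -0.0], [0.267, 0.964, 0.0], [0.0, 0.0, -1.0]]
wrist_force: [0.2, 0.4, -4.3]
width: 61.4
finger_force: 44.4
```

arm_command(rows=[0, 0, 0, 0, 0, 0, -0.3, 0, 0, 0, 0, 0, 0, -0.3, 0, 0, 0, 0, 0, -0.1, -0.3, 0, 0, 0, 0, 0, -0.2, -0.3, 0, 0, 0, 0, 0, -0.3, -0.3])

```text
clock: 4.1
ee_pos: [430.0, 256.4, 80.3]
ee_rot: [[-0.964, 0.267, -0.001], [0.267, 0.964, -0.0], [0.001, -0.001, -1.0]]
wrist_force: [-0.5, 0.1, -4.7]
width: 61.2
finger_force: 44.5
```

arm_command(rows=[0, 0, 0, 0, 0, -0.5, -0.3, 0, 0, 0, 0, 0, -0.5, -0.3, 0, 0, 0, 0, 0, -0.5, -0.3, 0, 0, 0, 0, 0, -0.4, -0.3, 0, 0, 0, 0, 0, -0.2, -0.3])

```text
clock: 4.6
ee_pos: [431.0, 256.9, 123.9]
ee_rot: [[-0.964, 0.267, 0.002], [0.267, 0.964, 0.001], [-0.002, 0.001, -1.0]]
wrist_force: [0.8, -0.5, -4.6]
width: 61.1
finger_force: 44.7
```

arm_command(rows=[0, 0, 0, 0, 0, 0, -0.3, 0, 0, 0, 0, 0, 0, -0.3, 0, 0, 0, 0, 0, 0, -0.3, 0, 0, 0, 0, 0, 0, -0.3, 0, 0, 0, 0, 0, 0, -0.3])

```text
clock: 5.1
ee_pos: [430.2, 256.4, 121.9]
ee_rot: [[-0.964, 0.267, -0.001], [0.267, 0.964, -0.0], [0.001, -0.001, -1.0]]
wrist_force: [-0.2, -1.0, -5.1]
width: 61.1
finger_force: 44.7
```

```bash
python3 - <<'E'
from h import *
go([430.5,255.5,68])
E
```

```text
clock 5.1 pos [430.2 256.4 121.9] yaw 74.54 shift units [-0.03  -0.039  2.694] turn z None F [-0.2  -0.96 -5.09] w 61.05
```

The left tin weighs about 5 N, so it looks like the full one. I'm setting it back down.

arm_command(rows=[0, 0, 0, 0, 0, 0.4, -0.3, 0, 0, 0, 0, 0, 0.6, -0.3, 0, 0, 0, 0, 0, 0.6, -0.3, 0, 0, 0, 0, 0, 0.5, -0.3, 0, 0, 0, 0, 0, 0.3, -0.3])

```text
clock: 5.6
ee_pos: [429.4, 256.1, 72.3]
ee_rot: [[-0.964, 0.267, -0.003], [0.267, 0.964, -0.001], [0.002, -0.002, -1.0]]
wrist_force: [-0.3, -0.6, -5.3]
width: 61.0
finger_force: 44.7
```

arm_command(rows=[0, 0, 0, 0, 0, 0.1, -0.3, 0, 0, 0, 0, 0, 0.05, -0.3, 0, 0, 0, 0, 0, 0.05, -0.3, 0, 0, 0, 0, 0, 0, -0.3, 0, 0, 0, 0, 0, 0, -0.3])

```text
clock: 6.1
ee_pos: [430.7, 256.7, 70.8]
ee_rot: [[-0.964, 0.267, 0.001], [0.267, 0.964, 0.0], [-0.001, 0.001, -1.0]]
wrist_force: [-1.0, 0.1, -4.4]
width: 61.2
finger_force: 44.7
```

arm_command(rows=[0, 0, 0, 0, 0, 0.05, -0.3, 0, 0, 0, 0, 0, 0.05, -0.3, 0, 0, 0, 0, 0, 0, -0.3])

```text
clock: 6.4
ee_pos: [430.4, 256.6, 68.3]
ee_rot: [[-0.964, 0.267, 0.0], [0.267, 0.964, 0.0], [-0.0, 0.0, -1.0]]
wrist_force: [-0.4, 0.4, -4.4]
width: 61.1
finger_force: 44.8
```

arm_command(rows=[0, 0, 0, 0, 0, 0.05, -0.3, 0, 0, 0, 0, 0, 0, -0.3, 0, 0, 0, 0, 0, 0, -0.3])

```text
clock: 6.7
ee_pos: [430.7, 256.6, 68.2]
ee_rot: [[-0.964, 0.266, 0.0], [0.266, 0.964, -0.0], [-0.0, -0.0, -1.0]]
wrist_force: [-3.3, -2.4, 5.8]
width: 61.2
finger_force: 45.3
```

The tin is on the table at TCP z of about 68. Now I open and rise.

arm_command(rows=[0, 0, 0, 0, 0, 0, 0.3, 0, 0, 0, 0, 0, 0, 1, 0, 0, 0, 0, 0, 0, 1, 0, 0, 0, 0, 0, 0, 1, 0, 0, 0, 0, 0, -0.3, 1])

```text
clock: 7.2
ee_pos: [429.9, 256.3, 72.7]
ee_rot: [[-0.964, 0.267, -0.001], [0.267, 0.964, -0.001], [0.001, -0.001, -1.0]]
wrist_force: [-0.0, 0.5, 0.0]
width: 85.4
finger_force: 0.0
```

arm_command(rows=[0, 0, 0, 0, 0, -0.8, 1, 0, 0, 0, 0, 0, -1, 1, 0, 0, 0, 0, 0, -1, 1, 0, 0, 0, 0, 0, -1, 1, 0, 0, 0, 0, 0, -1, 1])

```text
clock: 7.7
ee_pos: [430.5, 256.6, 170.6]
ee_rot: [[-0.964, 0.267, 0.001], [0.267, 0.964, 0.0], [-0.001, 0.001, -1.0]]
wrist_force: [0.3, 0.4, 0.5]
width: 85.0
finger_force: 0.0
```

```bash
python3 - <<'E'
from h import *
go([506.5,-284,175],77.5)
E
```

```text
clock 7.7 pos [430.5 256.6 170.6] yaw 74.54 shift units [-10.868 -25.04   -0.226] turn z -2.96 F [0.28 0.36 0.47] w 85.03
```

arm_command(rows=[0, 0, 0, -0.43, -1, 0, 1, 0, 0, 0, -0.43, -1, 0, 1, 0, 0, 0, -0.43, -1, 0, 1, 0, 0, 0, -0.43, -1, 0, 1, 0, 0, 0, -0.43, -1, 0, 1])

```text
clock: 8.2
ee_pos: [445.4, 148.0, 169.9]
ee_rot: [[-0.964, 0.266, 0.001], [0.266, 0.964, 0.0], [-0.001, 0.001, -1.0]]
wrist_force: [0.9, 0.3, -0.1]
width: 85.6
finger_force: 0.0
```

arm_command(rows=[0, 0, 0, -0.43, -1, 0, 1, 0, 0, 0, -0.43, -1, 0, 1, 0, 0, 0, -0.43, -1, 0, 1, 0, 0, 0, -0.43, -1, 0, 1, 0, 0, 0, -0.43, -1, 0, 1])

```text
clock: 8.7
ee_pos: [460.2, 40.0, 169.9]
ee_rot: [[-0.964, 0.267, 0.001], [0.267, 0.964, 0.0], [-0.001, 0.0, -1.0]]
wrist_force: [-0.0, 0.4, -0.3]
width: 85.7
finger_force: 0.0
```

arm_command(rows=[0, 0, 0, -0.43, -1, 0, 1, 0, 0, 0, -0.43, -1, 0, 1, 0, 0, 0, 0, 0, 0, 1])

```text
clock: 9.0
ee_pos: [466.4, -3.9, 169.9]
ee_rot: [[-0.963, 0.269, 0.001], [0.269, 0.963, -0.0], [-0.001, -0.0, -1.0]]
wrist_force: [0.0, -0.2, -1.0]
width: 85.4
finger_force: 0.0
```

```bash
python3 - <<'E'
from h import *
go([506.5,-284,175],77.5)
P=env.camera_params("wrist"); im=env.capture("wrist"); np.savez("w2.npz",im=im,**P)
v=cv2.cvtColor(im,cv2.COLOR_RGB2BGR); cv2.imwrite("pics/w2.png",v)
E
```

```text
clock 9.0 pos [466.4  -3.9 169.9] yaw 74.37 shift units [ -5.705 -12.944  -0.246] turn z -3.13 F [ 0.05 -0.15 -0.96] w 85.44
```

View pics/w2.png

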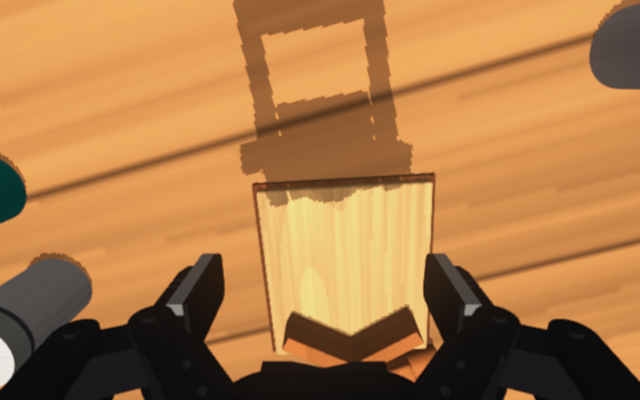

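The rack fills the view. The board's front edge runs from (258,191) to (433,182), its left edge goes down to (274,352), and the V is at (350,335).

```bash
python3 - <<'E'
from h import *
W=np.load("w2.npz"); P={k:W[k] for k in("mtx","world_from_camera")}
hsv=cv2.cvtColor(W["im"],cv2.COLOR_RGB2HSV).astype(int); v=W["im"].astype(int)
# board left edge / front edge / right edge by saturation+brightness profile
for r in(220,250,280,310): print(r,[ (c,*hsv[r,c]) for c in range(254,276,2)])
for r in(210,230,250): print(r,[ (c,*hsv[r,c]) for c in range(424,440,2)])
for c in(300,400): print(c,[(r,*hsv[r,c]) for r in range(174,200,2)])
A,B,C=[plane("",q,16,P) for q in((258,191),(433,182),(274,352))]
ang=lambda d:np.degrees(np.arctan2(d[1],d[0]))
print(A,B,C,np.linalg.norm(A-B),np.linalg.norm(A-C),ang(C-A),ang(B-A)-90)
E
```

```text
220 [(254, np.int64(14), np.int64(160), np.int64(209)), (256, np.int64(12), np.int64(171), np.int64(157)), (258, np.int64(11), np.int64(176), np.int64(133)), (260, np.int64(16), np.int64(141), np.int64(220)), (262, np.int64(18), np.int64(133), np.int64(235)), (264, np.int64(18), np.int64(133), np.int64(235)), (266, np.int64(18), np.int64(131), np.int64(238)), (268, np.int64(18), np.int64(129), np.int64(239)), (270, np.int64(20), np.int64(122), np.int64(240)), (272, np.int64(20), np.int64(124), np.int64(241)), (274, np.int64(18), np.int64(129), np.int64(239))]
250 [(254, np.int64(15), np.int64(159), np.int64(226)), (256, np.int64(15), np.int64(158), np.int64(226)), (258, np.int64(14), np.int64(155), np.int64(227)), (260, np.int64(13), np.int64(171), np.int64(157)), (262, np.int64(12), np.int64(169), np.int64(140)), (264, np.int64(16), np.int64(141), np.int64(225)), (266, np.int64(19), np.int64(127), np.int64(241)), (268, np.int64(19), np.int64(128), np.int64(240)), (270, np.int64(18), np.int64(131), np.int64(237)), (272, np.int64(18), np.int64(130), np.int64(239)), (274, np.int64(19),
[... 3234 characters left out ...]
int64(12), np.int64(176), np.int64(120)), (182, np.int64(14), np.int64(152), np.int64(97)), (184, np.int64(15), np.int64(149), np.int64(139)), (186, np.int64(16), np.int64(144), np.int64(198)), (188, np.int64(18), np.int64(131), np.int64(238)), (190, np.int64(19), np.int64(129), np.int64(240)), (192, np.int64(18), np.int64(129), np.int64(239)), (194, np.int64(18), np.int64(129), np.int64(240)), (196, np.int64(18), np.int64(129), np.int64(239)), (198, np.int64(18), np.int64(129), np.int64(240))]
[461.56777427 -60.20873742  16.        ] [493.4730871   83.70849456  16.        ] [624.59010808 -99.13673933  16.        ] 147.41139252661367 167.60569994177632 -13.430129568237026 -12.499859838410913
```

```bash
python3 - <<'E'
from h import *
W=np.load("w2.npz"); P={k:W[k] for k in("mtx","world_from_camera")}
A,B,C,D=[plane("",q,16,P)[:2] for q in((255.6,191.7),(432.9,182.9),(270.7,310),(429,250))]
ang=lambda d:np.degrees(np.arctan2(d[1],d[0]))
print(A,B,np.linalg.norm(A-B),ang(C-A),ang(D-B),ang(B-A)-90)
for y in(-12.3,-12.9):
    u=np.array([np.cos(np.radians(y)),np.sin(np.radians(y))]); c=(A+B)/2+86*u; print(y,"centre",c,"seat",c+30*u,"place",c-28*u)
E
```

```text
[461.61110778 -62.36608943] [494.22735201  83.48924107] 149.457675683321 -12.014045643364097 -13.293055895520043 -12.605131201678304
-12.3 centre [561.9451493  -7.7590374] seat [591.25651653 -14.14994899] place [534.58787321  -1.79418658]
-12.9 centre [561.7486926   -8.63793416] seat [590.99152842 -15.33543764] place [534.45537916  -2.38693091]
```

arm_command(rows=[0, 0, -0.016, -0.43, -1, 0, 1, 0, 0, 0, -0.43, -1, 0, 1, 0, 0, 0, -0.43, -1, 0, 1, 0, 0, 0, -0.43, -1, 0, 1, 0, 0, 0, -0.43, -1, 0, 1])

```text
clock: 9.55
ee_pos: [485.3, -109.1, 169.5]
ee_rot: [[-0.976, 0.217, 0.0], [0.217, 0.976, 0.0], [-0.0, 0.001, -1.0]]
wrist_force: [-0.4, 0.8, 0.3]
width: 85.1
finger_force: 0.0
```

arm_command(rows=[0, 0, 0, -0.43, -1, 0, 1, 0, 0, 0, -0.43, -1, 0, 1, 0, 0, 0, -0.43, -1, 0, 1, 0, 0, 0, -0.43, -1, 0, 1, 0, 0, 0, -0.43, -1, 0, 1])

```text
clock: 10.05
ee_pos: [505.7, -216.1, 169.5]
ee_rot: [[-0.976, 0.217, 0.0], [0.217, 0.976, 0.0], [-0.0, 0.001, -1.0]]
wrist_force: [0.5, 0.6, 0.4]
width: 85.7
finger_force: 0.0
```

arm_command(rows=[0, 0, 0, -0.4, -1, 0, 1, 0, 0, 0, 0, 0, 0, 1, 0, 0, 0, 0, 0, 0, 1])

```text
clock: 10.35
ee_pos: [508.8, -236.8, 169.2]
ee_rot: [[-0.976, 0.218, -0.0], [0.218, 0.976, 0.001], [0.0, 0.001, -1.0]]
wrist_force: [0.1, -0.6, 0.2]
width: 84.9
finger_force: 0.0
```

```bash
python3 - <<'E'
from h import *
go([506.5,-284,68],77.5)
P=env.camera_params("wrist"); im=env.capture("wrist")
T=np.linalg.inv(P["world_from_camera"]); q=P["mtx"]@(T@[506.5,-284,90,1])[:3]; print(q[:2]/q[2])
v=cv2.cvtColor(im,cv2.COLOR_RGB2BGR); cv2.imwrite("pics/w3.png",v)
E
```

```text
clock 10.35 pos [ 508.8 -236.8  169.2] yaw 77.43 shift units [-0.405 -2.333  5.06 ] turn z -0.07 F [ 0.07 -0.59  0.19] w 84.93
[250.30423476 222.77261844]
```

View pics/w3.png

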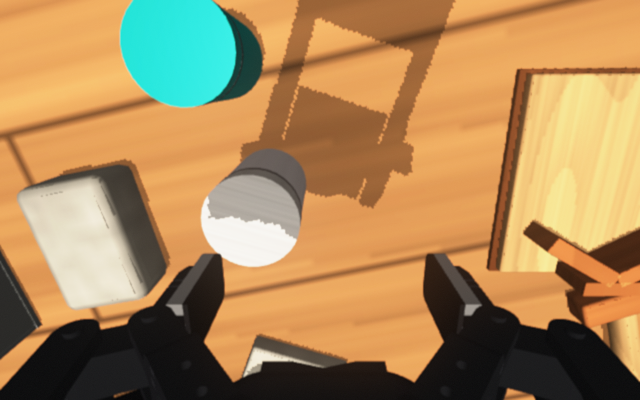

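The tin's lid is at about (251,220), close to the predicted (250,223). The clay block sits to its left, and my fingertips stay above its 50 mm top.

arm_command(rows=[0, 0, 0, -0.12, -0.8, 0, 1, 0, 0, 0, -0.12, -0.8, 0, 1, 0, 0, 0, -0.12, -0.73, 0, 1, 0, 0, 0, 0, 0, 0.6, 1, 0, 0, 0, 0, 0, 0.8, 1])

```text
clock: 10.9
ee_pos: [505.7, -285.6, 141.1]
ee_rot: [[-0.976, 0.219, 0.001], [0.219, 0.976, -0.001], [-0.001, -0.0, -1.0]]
wrist_force: [-0.1, 0.2, 0.6]
width: 85.4
finger_force: 0.0
```

arm_command(rows=[0, 0, 0, 0, 0, 0.8, 1, 0, 0, 0, 0, 0, 0.8, 1, 0, 0, 0, 0, 0, 0.8, 1, 0, 0, 0, 0, 0, 0.7, 1, 0, 0, 0, 0, 0, 0.4, 1])

```text
clock: 11.4
ee_pos: [504.8, -283.9, 69.0]
ee_rot: [[-0.976, 0.217, -0.002], [0.217, 0.976, 0.002], [0.002, 0.001, -1.0]]
wrist_force: [0.0, 0.2, 0.1]
width: 85.6
finger_force: 0.0
```

arm_command(rows=[0, 0, 0, 0, 0, 0, -0.2, 0, 0, 0, 0, 0, 0, -0.3, 0, 0, 0, 0, 0, 0, -0.3, 0, 0, 0, 0, 0, 0, -0.3, 0, 0, 0, 0, 0, 0, -0.3], grip_force=40)

```text
clock: 11.9
ee_pos: [505.6, -284.8, 71.6]
ee_rot: [[-0.976, 0.218, 0.0], [0.218, 0.976, -0.0], [-0.0, -0.0, -1.0]]
wrist_force: [1.3, 0.3, -2.4]
width: 61.4
finger_force: 43.8
```

arm_command(rows=[0, 0, 0, 0, 0, 0, -0.3, 0, 0, 0, 0, 0, 0, -0.3, 0, 0, 0, 0, 0, -0.1, -0.3, 0, 0, 0, 0, 0, -0.2, -0.3, 0, 0, 0, 0, 0, -0.3, -0.3])

```text
clock: 12.4
ee_pos: [505.2, -284.5, 83.3]
ee_rot: [[-0.976, 0.218, -0.001], [0.218, 0.976, 0.001], [0.001, 0.0, -1.0]]
wrist_force: [0.5, -0.2, -2.5]
width: 60.8
finger_force: 43.8
```

arm_command(rows=[0, 0, 0, 0, 0, -0.5, -0.3, 0, 0, 0, 0, 0, -0.5, -0.3, 0, 0, 0, 0, 0, -0.5, -0.3, 0, 0, 0, 0, 0, -0.4, -0.3, 0, 0, 0, 0, 0, -0.1, -0.3])

```text
clock: 12.9
ee_pos: [506.3, -285.2, 125.2]
ee_rot: [[-0.976, 0.218, 0.002], [0.218, 0.976, -0.002], [-0.003, -0.001, -1.0]]
wrist_force: [0.3, 0.2, -2.0]
width: 61.1
finger_force: 43.9
```

arm_command(rows=[0, 0, 0, 0, 0, 0, -0.3, 0, 0, 0, 0, 0, 0, -0.3, 0, 0, 0, 0, 0, 0, -0.3, 0, 0, 0, 0, 0, 0, -0.3, 0, 0, 0, 0, 0, 0, -0.3])

```text
clock: 13.4
ee_pos: [505.3, -284.6, 122.9]
ee_rot: [[-0.976, 0.218, -0.001], [0.218, 0.976, 0.0], [0.001, 0.0, -1.0]]
wrist_force: [-0.3, 1.0, -2.5]
width: 60.7
finger_force: 43.9
```

arm_command(rows=[0, 0, 0, 0, 0, 0.3, -0.3, 0, 0, 0, 0, 0, 0.6, -0.3, 0, 0, 0, 0, 0, 0.6, -0.3, 0, 0, 0, 0, 0, 0.5, -0.3, 0, 0, 0, 0, 0, 0.3, -0.3])

```text
clock: 13.9
ee_pos: [504.6, -284.1, 75.1]
ee_rot: [[-0.976, 0.218, -0.002], [0.218, 0.976, 0.002], [0.003, 0.001, -1.0]]
wrist_force: [1.0, -0.2, -3.4]
width: 60.5
finger_force: 43.9
```

arm_command(rows=[0, 0, 0, 0, 0, 0.15, -0.3, 0, 0, 0, 0, 0, 0, -0.3, 0, 0, 0, 0, 0, 0, -0.3])

```text
clock: 14.2
ee_pos: [505.8, -284.9, 74.7]
ee_rot: [[-0.976, 0.218, 0.001], [0.218, 0.976, -0.0], [-0.001, -0.0, -1.0]]
wrist_force: [0.0, 1.3, -2.3]
width: 61.1
finger_force: 43.9
```

The right tin weighs about 2.4 N, so the left one is the heavier. I'm lowering this one the last 3 mm.

arm_command(rows=[0, 0, 0, 0, 0, 0.1, -0.3, 0, 0, 0, 0, 0, 0.03, -0.3, 0, 0, 0, 0, 0, 0, -0.3, 0, 0, 0, 0, 0, 0, -0.3])

```text
clock: 14.6
ee_pos: [505.6, -284.7, 71.9]
ee_rot: [[-0.976, 0.218, 0.0], [0.218, 0.976, -0.0], [-0.0, -0.0, -1.0]]
wrist_force: [-0.5, 0.4, -2.5]
width: 61.4
finger_force: 43.9
```

arm_command(rows=[0, 0, 0, 0, 0, 0.03, -0.3, 0, 0, 0, 0, 0, 0, -0.3])

```text
clock: 14.8
ee_pos: [505.7, -284.8, 71.6]
ee_rot: [[-0.976, 0.218, 0.0], [0.218, 0.976, -0.0], [-0.0, -0.0, -1.0]]
wrist_force: [-0.2, -0.0, -0.6]
width: 60.7
finger_force: 44.1
```

Contact is made, so I release and go back to the left tin.

arm_command(rows=[0, 0, 0, 0, 0, 0, 0.3, 0, 0, 0, 0, 0, 0, 1, 0, 0, 0, 0, 0, 0, 1, 0, 0, 0, 0, 0, 0, 1, 0, 0, 0, 0, 0, -0.3, 1])

```text
clock: 15.3
ee_pos: [505.0, -284.4, 76.5]
ee_rot: [[-0.976, 0.218, -0.001], [0.218, 0.976, 0.001], [0.002, 0.001, -1.0]]
wrist_force: [0.1, 1.1, -0.3]
width: 85.4
finger_force: 0.0
```

arm_command(rows=[0, 0, 0, 0, 0, -0.8, 1, 0, 0, 0, 0, 0, -1, 1, 0, 0, 0, 0, 0, -1, 1, 0, 0, 0, 0, 0, -1, 1, 0, 0, 0, 0, 0, -1, 1])

```text
clock: 15.8
ee_pos: [505.8, -284.9, 175.8]
ee_rot: [[-0.976, 0.218, 0.002], [0.218, 0.976, -0.001], [-0.002, -0.001, -1.0]]
wrist_force: [-0.3, 0.2, -0.5]
width: 85.2
finger_force: 0.0
```

```bash
python3 - <<'E'
from h import *
go([430.3,256.5,170],77.4)
E
```

```text
clock 15.8 pos [ 505.8 -284.9  175.8] yaw 77.42 shift units [ 9.582 25.599  0.25 ] turn z 0.02 F [-0.32  0.24 -0.48] w 85.23
```

arm_command(rows=[0, 0, 0, 0.37, 0.985, 0, 1, 0, 0, 0, 0.37, 0.985, 0, 1, 0, 0, 0, 0.37, 0.985, 0, 1, 0, 0, 0, 0.37, 0.985, 0, 1, 0, 0, 0, 0.37, 0.985, 0, 1])

```text
clock: 16.3
ee_pos: [489.4, -177.7, 171.6]
ee_rot: [[-0.976, 0.217, -0.003], [0.217, 0.976, 0.002], [0.003, 0.001, -1.0]]
wrist_force: [-0.3, 0.3, 0.0]
width: 85.3
finger_force: 0.0
```

arm_command(rows=[0, 0, 0, 0.37, 0.985, 0, 1, 0, 0, 0, 0.37, 0.985, 0, 1, 0, 0, 0, 0.37, 0.985, 0, 1, 0, 0, 0, 0.37, 0.985, 0, 1, 0, 0, 0, 0.37, 0.985, 0, 1])

```text
clock: 16.8
ee_pos: [474.3, -73.8, 171.5]
ee_rot: [[-0.976, 0.217, -0.003], [0.217, 0.976, 0.001], [0.003, 0.0, -1.0]]
wrist_force: [-0.6, -0.1, -0.2]
width: 85.5
finger_force: 0.0
```

arm_command(rows=[0, 0, 0, 0.37, 0.985, 0, 1, 0, 0, 0, 0.37, 0.985, 0, 1, 0, 0, 0, 0.37, 0.985, 0, 1, 0, 0, 0, 0.37, 0.985, 0, 1, 0, 0, 0, 0.37, 0.985, 0, 1])

```text
clock: 17.3
ee_pos: [459.4, 30.0, 171.5]
ee_rot: [[-0.976, 0.217, -0.003], [0.217, 0.976, 0.0], [0.003, -0.0, -1.0]]
wrist_force: [0.3, 0.4, 0.4]
width: 85.4
finger_force: 0.0
```

arm_command(rows=[0, 0, 0, 0.37, 0.985, 0, 1, 0, 0, 0, 0.37, 0.985, 0, 1, 0, 0, 0, 0.37, 0.985, 0, 1, 0, 0, 0, 0.37, 0.985, 0, 1, 0, 0, 0, 0.37, 0.985, 0, 1])

```text
clock: 17.8
ee_pos: [444.5, 133.7, 171.5]
ee_rot: [[-0.976, 0.217, -0.003], [0.217, 0.976, -0.0], [0.003, -0.001, -1.0]]
wrist_force: [0.7, 0.3, -0.4]
width: 85.5
finger_force: 0.0
```

arm_command(rows=[0, 0, 0, 0.37, 0.985, 0, 1, 0, 0, 0, 0.37, 0.985, 0, 1, 0, 0, 0, 0.37, 0.985, 0, 1, 0, 0, 0, 0.37, 0.985, 0, 1, 0, 0, 0, 0.37, 0.985, 0, 1])

```text
clock: 18.3
ee_pos: [429.6, 237.5, 171.5]
ee_rot: [[-0.976, 0.217, -0.003], [0.217, 0.976, -0.001], [0.002, -0.001, -1.0]]
wrist_force: [0.1, 0.2, -0.2]
width: 85.4
finger_force: 0.0
```

arm_command(rows=[0, 0, 0, 0.3, 0.95, 0, 1, 0, 0, 0, 0, 0, 0, 1, 0, 0, 0, 0, 0, 0, 1])

```text
clock: 18.6
ee_pos: [428.8, 256.3, 172.0]
ee_rot: [[-0.976, 0.216, -0.002], [0.216, 0.976, -0.001], [0.002, -0.002, -1.0]]
wrist_force: [0.0, -0.3, -0.2]
width: 85.7
finger_force: 0.0
```

```bash
python3 - <<'E'
from h import *
go([430.3,256.5,68],77.4)
E
```

```text
clock 18.6 pos [428.8 256.3 172. ] yaw 77.54 shift units [-0.081  0.034  5.199] turn z 0.14 F [ 0.02 -0.31 -0.23] w 85.74
```

arm_command(rows=[0, 0, 0, -0.07, 0.03, 0.5, 1, 0, 0, 0, 0, 0, 0.7, 1, 0, 0, 0, 0, 0, 0.7, 1, 0, 0, 0, 0, 0, 0.7, 1, 0, 0, 0, 0, 0, 0.7, 1])

```text
clock: 19.1
ee_pos: [431.6, 255.9, 105.2]
ee_rot: [[-0.976, 0.218, -0.001], [0.218, 0.976, -0.001], [0.001, -0.001, -1.0]]
wrist_force: [-0.4, -0.3, -0.2]
width: 85.7
finger_force: 0.0
```

arm_command(rows=[0, 0, 0, 0, 0, 0.7, 1, 0, 0, 0, 0, 0, 0.6, 1, 0, 0, 0, 0, 0, 0.4, 1, 0, 0, 0, 0, 0, 0.1, 1, 0, 0, 0, 0, 0, 0, 1])

```text
clock: 19.6
ee_pos: [432.0, 256.5, 70.9]
ee_rot: [[-0.976, 0.218, -0.0], [0.218, 0.976, -0.0], [0.0, -0.0, -1.0]]
wrist_force: [0.0, 0.0, -1.5]
width: 85.2
finger_force: 0.0
```

arm_command(rows=[0, 0, 0, 0, 0, 0, -0.2, 0, 0, 0, 0, 0, 0, -0.3, 0, 0, 0, 0, 0, 0, -0.3, 0, 0, 0, 0, 0, 0, -0.3, 0, 0, 0, 0, 0, 0, -0.3], grip_force=40)

```text
clock: 20.1
ee_pos: [432.6, 256.6, 72.2]
ee_rot: [[-0.976, 0.218, 0.001], [0.218, 0.976, 0.0], [-0.001, 0.001, -1.0]]
wrist_force: [-1.6, -2.3, 5.7]
width: 61.0
finger_force: 44.1
```

arm_command(rows=[0, 0, 0, 0, 0, 0, -0.3, 0, 0, 0, 0, 0, 0, -0.3, 0, 0, 0, 0, 0, -0.1, -0.3, 0, 0, 0, 0, 0, -0.2, -0.3, 0, 0, 0, 0, 0, -0.3, -0.3])

```text
clock: 20.6
ee_pos: [430.7, 255.9, 81.8]
ee_rot: [[-0.976, 0.218, -0.003], [0.218, 0.976, -0.001], [0.003, -0.002, -1.0]]
wrist_force: [-0.8, 0.6, -4.8]
width: 61.0
finger_force: 44.5
```

arm_command(rows=[0, 0, 0, 0, 0, -0.5, -0.3, 0, 0, 0, 0, 0, -0.5, -0.3, 0, 0, 0, 0, 0, -0.5, -0.3, 0, 0, 0, 0, 0, -0.4, -0.3, 0, 0, 0, 0, 0, -0.5, -0.3])

```text
clock: 21.1
ee_pos: [431.9, 256.4, 132.0]
ee_rot: [[-0.976, 0.218, 0.0], [0.218, 0.976, 0.0], [-0.0, 0.0, -1.0]]
wrist_force: [-0.6, 0.3, -5.9]
width: 60.9
finger_force: 44.6
```

arm_command(rows=[0, 0, 0, 0, 0, 0, -0.3, 0, 0, 0, 0, 0, 0, -0.3, 0, 0, 0, 0, 0, 0, -0.3])

```text
clock: 21.4
ee_pos: [431.6, 256.2, 130.5]
ee_rot: [[-0.976, 0.218, -0.001], [0.218, 0.976, -0.001], [0.001, -0.001, -1.0]]
wrist_force: [-0.5, 0.9, -4.9]
width: 60.8
finger_force: 44.6
```

```bash
python3 - <<'E'
from h import *
go([534.5,-2.0,130],77.4)
E
```

```text
clock 21.4 pos [431.6 256.2 130.5] yaw 77.42 shift units [ -7.836 -11.479   0.026] turn z 0.02 F [-0.52  0.93 -4.95] w 60.75
```

arm_command(rows=[0, 0, 0, -0.2, -0.3, 0, -0.3, 0, 0, 0, -0.4, -0.6, 0, -0.3, 0, 0, 0, -0.55, -0.8, 0, -0.3, 0, 0, 0, -0.55, -0.8, 0, -0.3, 0, 0, 0, -0.55, -0.8, 0, -0.3])

```text
clock: 21.9
ee_pos: [461.8, 180.4, 130.8]
ee_rot: [[-0.976, 0.218, -0.0], [0.218, 0.976, -0.001], [0.0, -0.001, -1.0]]
wrist_force: [-0.3, 0.5, -4.2]
width: 61.1
finger_force: 44.8
```

arm_command(rows=[0, 0, 0, -0.55, -0.8, 0, -0.3, 0, 0, 0, -0.55, -0.8, 0, -0.3, 0, 0, 0, -0.55, -0.8, 0, -0.3, 0, 0, 0, -0.55, -0.8, 0, -0.3, 0, 0, 0, -0.55, -0.8, 0, -0.3])

```text
clock: 22.4
ee_pos: [497.9, 90.2, 130.8]
ee_rot: [[-0.976, 0.218, -0.0], [0.218, 0.976, -0.0], [0.0, -0.001, -1.0]]
wrist_force: [-0.1, 0.1, -5.4]
width: 61.1
finger_force: 44.8
```

arm_command(rows=[0, 0, 0, -0.55, -0.8, 0, -0.3, 0, 0, 0, -0.55, -0.8, 0, -0.3, 0, 0, 0, -0.55, -0.8, 0, -0.3, 0, 0, 0, -0.55, -0.8, 0, -0.3, 0, 0, 0, -0.4, -0.6, 0, -0.3])

```text
clock: 22.9
ee_pos: [532.2, 4.5, 130.9]
ee_rot: [[-0.976, 0.219, -0.0], [0.219, 0.976, -0.0], [0.0, -0.001, -1.0]]
wrist_force: [-0.4, 0.3, -4.7]
width: 61.3
finger_force: 44.7
```

arm_command(rows=[0, 0, 0, -0.24, -0.38, 0, -0.3, 0, 0, 0, 0, 0, 0, -0.3, 0, 0, 0, 0, 0, 0, -0.3, 0, 0, 0, 0, 0, 0, -0.3])

```text
clock: 23.3
ee_pos: [534.7, -1.3, 131.0]
ee_rot: [[-0.976, 0.217, -0.0], [0.217, 0.976, 0.0], [0.001, 0.0, -1.0]]
wrist_force: [1.4, 0.1, -4.7]
width: 61.3
finger_force: 44.8
```

```bash
python3 - <<'E'
from h import *
go([534.5,-2.0,90],77.4)
for n in("scene","side"): cv2.imwrite(f"pics/{n}1.png",cv2.cvtColor(env.capture(n),cv2.COLOR_RGB2BGR))
a=cv2.imread("pics/scene1.png")[130:230,260:380]; b=cv2.imread("pics/side1.png")[150:250,255:375]
cv2.imwrite("pics/c1.png",np.hstack([cv2.resize(q,(400,333),interpolation=cv2.INTER_CUBIC) for q in(a,b)]))
E
```

```text
clock 23.3 pos [534.7  -1.3 131. ] yaw 77.46 shift units [-0.    -0.039  2.048] turn z 0.06 F [ 1.4   0.09 -4.71] w 61.32
```

View pics/c1.png

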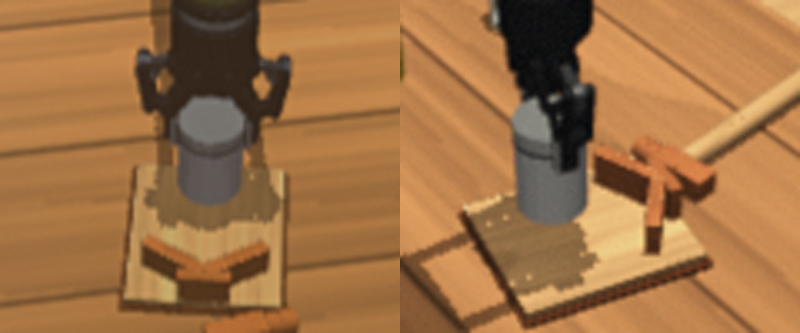

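The tin hangs upright over the front of the board, centred on the V in both views. Now I lower it.

arm_command(rows=[0, 0, 0, 0, -0.03, 0.3, -0.3, 0, 0, 0, 0, 0, 0.5, -0.3, 0, 0, 0, 0, 0, 0.5, -0.3, 0, 0, 0, 0, 0, 0.4, -0.3, 0, 0, 0, 0, 0, 0.2, -0.3])

```text
clock: 23.9
ee_pos: [533.9, -2.3, 91.2]
ee_rot: [[-0.976, 0.218, -0.003], [0.218, 0.976, 0.0], [0.003, -0.0, -1.0]]
wrist_force: [0.1, 0.3, -5.3]
width: 60.9
finger_force: 44.8
```

arm_command(rows=[0, 0, 0, 0, 0, 0.05, -0.3, 0, 0, 0, 0, 0, 0, -0.3, 0, 0, 0, 0, 0, 0, -0.3])

```text
clock: 24.2
ee_pos: [535.3, -2.5, 92.6]
ee_rot: [[-0.976, 0.218, 0.001], [0.218, 0.976, -0.0], [-0.001, 0.0, -1.0]]
wrist_force: [-0.4, 0.4, -4.9]
width: 61.1
finger_force: 44.8
```

arm_command(rows=[0, 0, 0, 0, 0, 0.03, -0.3, 0, 0, 0, 0, 0, 0, -0.3])

```text
clock: 24.4
ee_pos: [535.1, -2.5, 91.8]
ee_rot: [[-0.976, 0.218, 0.001], [0.218, 0.976, -0.0], [-0.001, 0.0, -1.0]]
wrist_force: [0.2, 0.4, -4.2]
width: 61.2
finger_force: 44.8
```

arm_command(rows=[0, 0, 0, 0, 0, 0.05, -0.3, 0, 0, 0, 0, 0, 0.03, -0.3, 0, 0, 0, 0, 0, 0, -0.3])

```text
clock: 24.7
ee_pos: [534.8, -2.4, 89.8]
ee_rot: [[-0.976, 0.218, -0.0], [0.218, 0.976, -0.0], [0.0, -0.0, -1.0]]
wrist_force: [-0.0, 0.6, -4.7]
width: 61.0
finger_force: 44.8
```

arm_command(rows=[0, 0, 0, 0, 0, 0.03, -0.3, 0, 0, 0, 0, 0, 0, -0.3])

```text
clock: 24.9
ee_pos: [534.8, -2.4, 89.2]
ee_rot: [[-0.976, 0.218, -0.0], [0.218, 0.976, 0.0], [0.0, -0.0, -1.0]]
wrist_force: [0.6, 0.1, -5.0]
width: 60.9
finger_force: 44.8
```

arm_command(rows=[0, 0, 0, 0, 0, 0.03, -0.3, 0, 0, 0, 0, 0, 0, -0.3])

```text
clock: 25.1
ee_pos: [534.8, -2.4, 88.6]
ee_rot: [[-0.976, 0.218, -0.0], [0.218, 0.976, -0.0], [0.0, -0.0, -1.0]]
wrist_force: [0.1, 0.1, -4.6]
width: 60.7
finger_force: 44.8
```

arm_command(rows=[0, 0, 0, 0, 0, 0.03, -0.3, 0, 0, 0, 0, 0, 0, -0.3])

```text
clock: 25.3
ee_pos: [535.0, -2.4, 88.2]
ee_rot: [[-0.976, 0.218, 0.0], [0.218, 0.976, -0.0], [-0.0, 0.0, -1.0]]
wrist_force: [0.4, 0.2, -4.2]
width: 60.8
finger_force: 45.0
```

arm_command(rows=[0, 0, 0, 0, 0, 0.02, -0.3, 0, 0, 0, 0, 0, 0, -0.3])

```text
clock: 25.5
ee_pos: [535.1, -2.5, 88.2]
ee_rot: [[-0.976, 0.218, 0.0], [0.218, 0.976, -0.0], [-0.0, 0.0, -1.0]]
wrist_force: [-1.5, -0.5, -1.5]
width: 60.8
finger_force: 45.1
```

Now about 3.4 N rests on the board. I add a touch more pressure, drop the grip to 25 N and slide along tool -x.

arm_command(rows=[0, 0, 0, 0, 0, 0.02, -0.3, 0, 0, 0, 0, 0, 0, -0.3, 0, 0, 0, 0, 0, 0, -0.3], grip_force=25)

```text
clock: 25.8
ee_pos: [535.3, -2.5, 88.2]
ee_rot: [[-0.976, 0.218, 0.001], [0.218, 0.976, -0.0], [-0.001, 0.0, -1.0]]
wrist_force: [-3.6, -1.3, 4.6]
width: 61.2
finger_force: 45.6
```

arm_command(rows=[0, 0, 0, -0.05, 0, 0, -0.3, 0, 0, 0, -0.15, 0, 0, -0.3, 0, 0, 0, -0.2, 0, 0, -0.3, 0, 0, 0, -0.2, 0, 0, -0.3, 0, 0, 0, -0.2, 0, 0, -0.3])

```text
clock: 26.3
ee_pos: [550.6, -5.7, 88.3]
ee_rot: [[-0.976, 0.218, -0.001], [0.218, 0.976, 0.0], [0.001, 0.0, -1.0]]
wrist_force: [-2.4, 0.1, -0.5]
width: 61.0
finger_force: 45.2
```

arm_command(rows=[0, 0, 0, -0.25, 0, 0, -0.3, 0, 0, 0, -0.25, 0, 0, -0.3, 0, 0, 0, -0.25, 0, 0, -0.3, 0, 0, 0, -0.25, 0, 0, -0.3, 0, 0, 0, -0.25, 0, 0, -0.3])

```text
clock: 26.8
ee_pos: [575.1, -11.2, 88.3]
ee_rot: [[-0.976, 0.218, -0.0], [0.218, 0.976, 0.0], [0.0, 0.0, -1.0]]
wrist_force: [-11.5, 1.4, 19.9]
width: 61.0
finger_force: 47.0
```

arm_command(rows=[0, 0, 0, -0.15, 0, 0, -0.3, 0, 0, 0, -0.1, 0, 0, -0.3, 0, 0, 0, -0.05, 0, 0, -0.3, 0, 0, 0, 0, 0, 0, -0.3])

```text
clock: 27.2
ee_pos: [581.1, -12.6, 88.2]
ee_rot: [[-0.976, 0.218, 0.0], [0.218, 0.976, 0.0], [-0.0, 0.0, -1.0]]
wrist_force: [-4.3, -0.0, 6.5]
width: 61.0
finger_force: 46.0
```

```bash
python3 - <<'E'
from h import *
go([591.1,-14.7,88],77.4)
E
```

```text
clock 27.2 pos [581.1 -12.6  88.2] yaw 77.42 shift units [-0.509  0.006  0.012] turn z 0.02 F [-4.35 -0.01  6.51] w 60.98
```

The downward force peaked at about 25 N during the slide, so I ease up slightly and approach slowly.

arm_command(rows=[0, 0, 0, 0, 0, -0.03, -0.3, 0, 0, 0, -0.05, 0, 0, -0.3, 0, 0, 0, -0.05, 0, 0, -0.3, 0, 0, 0, -0.05, 0, 0, -0.3, 0, 0, 0, -0.05, 0, 0, -0.3])

```text
clock: 27.7
ee_pos: [584.6, -13.4, 88.3]
ee_rot: [[-0.976, 0.218, -0.001], [0.218, 0.976, 0.0], [0.001, 0.0, -1.0]]
wrist_force: [-5.7, 0.6, 7.7]
width: 60.9
finger_force: 45.9
```

arm_command(rows=[0, 0, 0, -0.05, 0, 0, -0.3, 0, 0, 0, -0.05, 0, 0, -0.3, 0, 0, 0, 0, 0, 0, -0.3])

```text
clock: 28.0
ee_pos: [586.8, -13.9, 88.2]
ee_rot: [[-0.976, 0.218, 0.0], [0.218, 0.976, 0.0], [-0.0, 0.0, -1.0]]
wrist_force: [-3.4, 0.4, 5.1]
width: 61.3
finger_force: 45.7
```

arm_command(rows=[0, 0, 0, 0, 0, -0.03, -0.3, 0, 0, 0, -0.04, 0, 0, -0.3, 0, 0, 0, 0, 0, 0, -0.3])

```text
clock: 28.3
ee_pos: [587.3, -14.0, 88.2]
ee_rot: [[-0.976, 0.218, -0.0], [0.218, 0.976, 0.0], [0.0, 0.0, -1.0]]
wrist_force: [-3.5, 0.4, 1.7]
width: 61.2
finger_force: 45.5
```

arm_command(rows=[0, 0, 0, -0.04, 0, 0, -0.3, 0, 0, 0, 0, 0, 0, -0.3])

```text
clock: 28.5
ee_pos: [588.2, -14.3, 88.3]
ee_rot: [[-0.976, 0.218, -0.0], [0.218, 0.976, 0.0], [0.0, 0.0, -1.0]]
wrist_force: [-2.4, -0.2, 2.2]
width: 61.2
finger_force: 45.3
```

arm_command(rows=[0, 0, 0, -0.04, 0, 0, -0.3, 0, 0, 0, 0, 0, 0, -0.3])

```text
clock: 28.7
ee_pos: [589.0, -14.5, 88.3]
ee_rot: [[-0.976, 0.218, 0.0], [0.218, 0.976, -0.0], [-0.0, -0.0, -1.0]]
wrist_force: [-1.9, -0.6, 0.0]
width: 61.2
finger_force: 45.2
```

arm_command(rows=[0, 0, 0, -0.03, 0, 0, -0.3, 0, 0, 0, 0, 0, 0, -0.3])

```text
clock: 28.9
ee_pos: [589.6, -14.7, 88.2]
ee_rot: [[-0.976, 0.218, 0.0], [0.218, 0.976, -0.0], [-0.0, -0.0, -1.0]]
wrist_force: [-2.3, -0.0, -0.9]
width: 61.0
finger_force: 45.1
```

arm_command(rows=[0, 0, 0, -0.03, 0, 0, -0.3, 0, 0, 0, 0, 0, 0, -0.3])

```text
clock: 29.1
ee_pos: [590.2, -14.8, 88.3]
ee_rot: [[-0.976, 0.218, 0.0], [0.218, 0.976, -0.0], [-0.0, -0.0, -1.0]]
wrist_force: [-0.5, 0.3, -0.9]
width: 60.8
finger_force: 45.0
```

arm_command(rows=[0, 0, 0, -0.03, 0, 0, -0.3, 0, 0, 0, 0, 0, 0, -0.3])

```text
clock: 29.3
ee_pos: [590.6, -14.9, 88.3]
ee_rot: [[-0.976, 0.218, -0.0], [0.218, 0.976, -0.0], [0.0, -0.0, -1.0]]
wrist_force: [-1.7, 0.1, -1.4]
width: 60.8
finger_force: 45.0
```

arm_command(rows=[0, 0, 0, -0.03, 0, 0, -0.3, 0, 0, 0, 0, 0, 0, -0.3])

```text
clock: 29.5
ee_pos: [590.9, -14.9, 88.3]
ee_rot: [[-0.976, 0.218, -0.001], [0.218, 0.976, 0.0], [0.001, -0.0, -1.0]]
wrist_force: [-3.2, -0.3, -0.6]
width: 61.0
finger_force: 45.1
```

arm_command(rows=[0, 0, 0, -0.03, 0, 0, -0.3, 0, 0, 0, 0, 0, 0, -0.3])

```text
clock: 29.7
ee_pos: [591.2, -15.0, 88.4]
ee_rot: [[-0.976, 0.218, -0.002], [0.218, 0.976, 0.0], [0.002, -0.0, -1.0]]
wrist_force: [-5.3, 0.7, 1.0]
width: 61.3
finger_force: 45.3
```

arm_command(rows=[0, 0, 0, -0.03, 0, 0, -0.3, 0, 0, 0, 0, 0, 0, -0.3])

```text
clock: 29.9
ee_pos: [591.4, -15.0, 88.4]
ee_rot: [[-0.976, 0.218, -0.003], [0.218, 0.976, 0.0], [0.003, -0.0, -1.0]]
wrist_force: [-6.3, 0.6, 2.0]
width: 61.0
finger_force: 45.4
```

arm_command(rows=[0, 0, 0, -0.02, 0, 0, -0.3, 0, 0, 0, 0, 0, 0, -0.3])

```text
clock: 30.1
ee_pos: [591.6, -15.1, 88.5]
ee_rot: [[-0.976, 0.218, -0.004], [0.218, 0.976, 0.001], [0.004, -0.0, -1.0]]
wrist_force: [-8.1, 1.4, 3.6]
width: 61.2
finger_force: 45.5
```

arm_command(rows=[0, 0, 0, -0.03, 0, 0, -0.3, 0, 0, 0, 0, 0, 0, -0.3])

```text
clock: 30.3
ee_pos: [591.8, -15.1, 88.5]
ee_rot: [[-0.976, 0.218, -0.005], [0.218, 0.976, 0.001], [0.005, -0.0, -1.0]]
wrist_force: [-8.8, 1.5, 5.1]
width: 61.1
finger_force: 45.7
```

arm_command(rows=[0, 0, 0, -0.01, 0, 0, -0.3, 0, 0, 0, 0, 0, 0, -0.3])

```text
clock: 30.5
ee_pos: [591.8, -15.1, 88.6]
ee_rot: [[-0.976, 0.218, -0.005], [0.218, 0.976, 0.001], [0.005, -0.0, -1.0]]
wrist_force: [-9.5, 2.2, 5.4]
width: 61.2
finger_force: 45.7
```

I hold this push for a second, and then open.

arm_command(rows=[0, 0, 0, 0, 0, 0, -0.3, 0, 0, 0, 0, 0, 0, -0.3, 0, 0, 0, 0, 0, 0, -0.3, 0, 0, 0, 0, 0, 0, -0.3, 0, 0, 0, 0, 0, 0, -0.3])

```text
clock: 31.0
ee_pos: [591.8, -15.1, 88.6]
ee_rot: [[-0.976, 0.218, -0.005], [0.218, 0.976, 0.001], [0.006, -0.0, -1.0]]
wrist_force: [-10.0, 1.1, 5.1]
width: 60.7
finger_force: 45.7
```

arm_command(rows=[0, 0, 0, 0, 0, 0, -0.3, 0, 0, 0, 0, 0, 0, -0.3, 0, 0, 0, 0, 0, 0, -0.3, 0, 0, 0, 0, 0, 0, -0.3, 0, 0, 0, 0, 0, 0, -0.3])

```text
clock: 31.5
ee_pos: [591.8, -15.1, 88.5]
ee_rot: [[-0.976, 0.218, -0.005], [0.218, 0.976, 0.001], [0.006, -0.0, -1.0]]
wrist_force: [-10.2, 1.4, 4.9]
width: 61.1
finger_force: 45.7
```

```bash
python3 - <<'E'
from h import *
go([591.1,-14.7,88],77.4)
for n in("scene","side"): cv2.imwrite(f"pics/{n}2.png",cv2.cvtColor(env.capture(n),cv2.COLOR_RGB2BGR))
a=cv2.imread("pics/scene2.png")[140:240,260:380]; b=cv2.imread("pics/side2.png")[150:250,255:375]
cv2.imwrite("pics/c2.png",np.hstack([cv2.resize(q,(400,333),interpolation=cv2.INTER_CUBIC) for q in(a,b)]))
E
```

```text
clock 31.5 pos [591.8 -15.1  88.5] yaw 77.41 shift units [0.039 0.012 0.027] turn z 0.01 F [-10.19   1.38   4.94] w 61.1
```

View pics/c2.png

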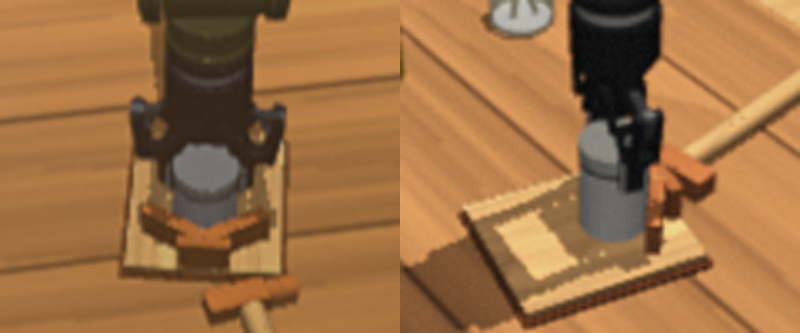

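The tin is upright and seated between both cheeks. I push slightly more to allow for floor drag, hold, release, back off and rise.

arm_command(rows=[0, 0, 0, -0.03, 0, 0, -0.3, 0, 0, 0, 0, 0, 0, -0.3, 0, 0, 0, 0, 0, 0, -0.3, 0, 0, 0, 0, 0, 0, -0.3, 0, 0, 0, 0, 0, 0, -0.3])

```text
clock: 32.1
ee_pos: [592.0, -15.1, 88.6]
ee_rot: [[-0.976, 0.218, -0.007], [0.218, 0.976, 0.001], [0.007, -0.0, -1.0]]
wrist_force: [-11.8, 1.1, 7.1]
width: 61.0
finger_force: 45.9
```

arm_command(rows=[0, 0, 0, 0, 0, 0, -0.3, 0, 0, 0, 0, 0, 0, -0.3, 0, 0, 0, 0, 0, 0, -0.3, 0, 0, 0, 0, 0, 0, -0.3, 0, 0, 0, 0, 0, 0, -0.3])

```text
clock: 32.6
ee_pos: [592.0, -15.1, 88.6]
ee_rot: [[-0.976, 0.218, -0.007], [0.218, 0.976, 0.001], [0.007, -0.0, -1.0]]
wrist_force: [-11.6, 1.8, 6.9]
width: 61.0
finger_force: 45.9
```

arm_command(rows=[0, 0, 0, 0, 0, 0, 0.4, 0, 0, 0, 0, 0, 0, 0.7, 0, 0, 0, 0, 0, 0, 1, 0, 0, 0, 0, 0, 0, 1, 0, 0, 0, 0, 0, 0, 1])

```text
clock: 33.1
ee_pos: [594.9, -15.8, 89.0]
ee_rot: [[-0.976, 0.218, 0.002], [0.218, 0.976, -0.0], [-0.002, 0.0, -1.0]]
wrist_force: [-0.5, -0.6, 0.2]
width: 85.6
finger_force: 0.0
```

arm_command(rows=[0, 0, 0, 0, 0, -0.2, 1, 0, 0, 0, 0, 0, -0.5, 1, 0, 0, 0, 0, 0, -0.8, 1, 0, 0, 0, 0, 0, -1, 1, 0, 0, 0, 0, 0, -1, 1])

```text
clock: 33.6
ee_pos: [594.6, -15.7, 160.8]
ee_rot: [[-0.976, 0.218, 0.002], [0.218, 0.976, -0.0], [-0.002, 0.0, -1.0]]
wrist_force: [0.0, -0.8, -0.2]
width: 85.1
finger_force: 0.0
```

arm_command(rows=[0, 0, 0, 1, 0, -1, 1, 0, 0, 0, 1, 0, -1, 1, 0, 0, 0, 1, 0, -0.5, 1, 0, 0, 0, 1, 0, 0, 1, 0, 0, 0, 0, 0, 0, 1])

```text
clock: 34.1
ee_pos: [515.4, 2.2, 210.7]
ee_rot: [[-0.976, 0.217, 0.003], [0.217, 0.976, -0.0], [-0.003, 0.0, -1.0]]
wrist_force: [0.3, -0.5, -0.3]
width: 85.2
finger_force: 0.0
```

```bash
python3 - <<'E'
from h import *
go([591.1,-14.7,88],77.4)
for n in("scene","side"): cv2.imwrite(f"pics/{n}3.png",cv2.cvtColor(env.capture(n),cv2.COLOR_RGB2BGR))
P=env.camera_params("side"); T=np.linalg.inv(P["world_from_camera"]); q=P["mtx"]@(T@[591.1,-14.7,106,1])[:3]; print("predicted lid side",q[:2]/q[2])
a=cv2.imread("pics/scene3.png")[110:260,200:430]; b=cv2.imread("pics/side3.png")[150:320,200:430]
cv2.imwrite("pics/c3.png",np.hstack([cv2.resize(q,(400,int(400*q.shape[0]/230)),interpolation=cv2.INTER_CUBIC)[:260] for q in(a,b)]))
E
```

```text
clock 34.1 pos [515.4   2.2 210.7] yaw 77.45 shift units [-3.859e+00 -3.000e-03  6.147e+00] turn z 0.05 F [ 0.31 -0.55 -0.34] w 85.17
predicted lid side [318.29775423 192.12617986]
```

View pics/c3.png

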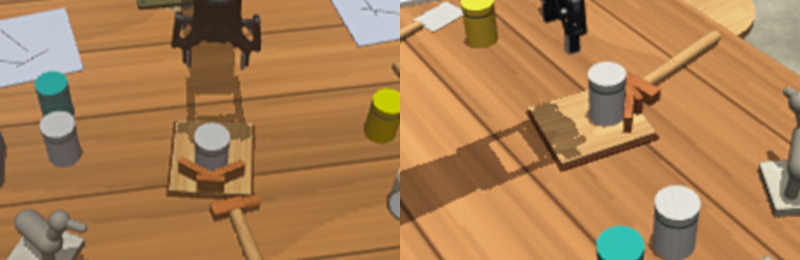

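The tin stands upright in the V with its lid at about (319,192.5), against the predicted (318,192). The light tin is standing in its place and the arm is clear, so I'm handing in.

```bash
python3 -c "
from workcell import env
print(env.close_job())"
```

```text
the job is handed in; nothing more can be done
None
```

The job is handed in, with no verdict returned: the left tin weighed heavier (about 5 N against 2.4 N) and stands released in the V after a hold of over a second at 10–12 N wrist force (about 7–11 N on the stop after floor drag, estimated), and the lighter right tin is back in its place.

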